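# Clip the shade carrier onto the lamp arm and slide it home

## Robot

A 6-joint arm with a two-finger parallel gripper is mounted at the origin on the work surface. World frame = base frame: x ahead of the robot, y to its left, z up, the work surface at z = 0. Lengths are in m, angles in rad, forces in N, time in s.
With the tool pointing down it reaches from about 0.35 to 0.975 m from the base axis. Payload 7.1 kg.
Tool frame: the origin (TCP) lies between the finger pads, 19 mm behind the fingertips; this is the grasp point; z points along the fingers, y is the line along which they close (so a half turn about z gives the same grasp; the last joint's range is limited). The gripper opens to 88 mm and grips with 3 to 60 N. Pads are 20 mm wide; open, the fingers measure 115 mm over their backs; the gripper's body (75 mm by 178 mm) begins 61 mm behind the grasp point.
Start: joints at [-1.177, 0.423, 1.63, -0, 1.089, -0.019], TCP at [0.251, -0.572, 0.241] pointing down, gripper open.
Joint ranges: [-3, 3], [-0.9, 2.11], [0.09, 2.58], [-1.31, 4.45], [0.11, 2.69], [-2.54, 2.54]. Speed limits (rad/s): [2.39, 2.39, 3.01, 3.14, 3.14, 3.14].

## Interface

Orientations are given as a unit quaternion [x, y, z, w].
In Python, from workcell import * gives the robot as it stands. The module is installed in compiled form; this text tells all that it offers.
- The arm moves only by the tool jog_arm, never from a script. Its argument "deltas" is a list of rows, each a list of 5 numbers: the shift along the world's x, y, z in mm, then the turn about the world's z in rad, then the opening, from 0 (shut) to 1 (fully open). In form: [[dx, dy, dz, twist, jaw], ...]. A call has 1 to 12 rows; each row is the pose to reach, as a shift and turn from the pose commanded when the call began; what a row does not reach only later rows make up. A row lasts 1/12 s, in which the tool goes at most 41.7 mm and 7.16 degrees, less where a joint would pass 70% of its speed; a pose out of reach is approached as far as the arm can. A call with a gripper value outside its range is refused whole. The fingers move at their own pace and stop on an object; "squeeze" is the grip in N (left out, the last holds). Time passes only in rows, so rows that repeat a pose let the fingers close. It gives the time, the measured TCP pose, the force, the opening and the grip force at its end, in the units of the state.
- state(): the state, without advancing time (a new reading comes with each control period).
- grab_frame(name): name is "scene" or "side" or "wrist"; returns the picture (480x640x3 uint8, blue, green, red); there is no depth.
- camera_params(name): a dict with "K" (3x3 intrinsics, pixels), "origin" and "orientation" of the camera in the world; the wrist camera has in their place "T_tool_cam" (4x4, takes a point from camera to tool coordinates, whose origin is the TCP and whose axes are the flange's). Camera axes: x right, y down, z forward; pixel columns grow to the right and rows downward; lengths in m; the calibration is good to about 2 mm. A picture is of the moment at which its call begins: read the wrist's pose just before it. camera_params takes no time and is no camera call.
- hand_in(): hands the job in; it is judged then, once.
The state is a dict: "t": time; "q": joint angles; "qvel": joint speeds; "joint_efforts": joint torques, N m; "tcp_pos": TCP position; "tool_rot": TCP orientation; "contact_force": force on the tool from outside, world axes, zero at the start; "torque": the same for the moment, N m; "grip_width": opening from 0.0 (shut) to 1.0 (fully open); "finger_force": force on a finger pad.
Only numpy, scipy, OpenCV 4.12 (cv2) and the standard library are available. Lean on these libraries where they do the work, as an engineer would, in place of code of your own. Each camera call takes 0.05 s, during which the arm holds its last target. There are 200 camera calls.

## Task

Pick up the brass spring clip that carries the lamp's shade, press it down through its gap onto the lamp's level arm at about the middle of the bare part, so that it snaps fully over the rod (never pressing with 20 N or more). Then slide it along the arm until it meets the sprung copper washer of the stop collar, and lean on it firmly but gently for a moment (about 10 N, never 15 N or more) before letting go: leave it upright on the rod, touching the washer. Do not shove the lamp with the robot, and leave the bulb, dish, coaster and comb where they are.

Things in the scene. Friction and masses are not known exactly. Their poses are not given: they have to be found in the camera images.
- lamp: squat brass table lamp, fixed. Round base 130 mm across, 28 mm high; origin at the centre of its underside. A post along z carries a level round arm 12 mm in diameter, its axis 130 mm above the table, running along +y to the stop collar and the bulb socket. The post's ball top is 26 mm across, so the bare arm begins at y = 13 mm. A short tail with a ball reaches 43 mm to -y.
- socket: empty bayonet socket at the arm's end: flange 36 mm across, shell 38 mm long beyond; origin at the centre of the flange's near face (as seat). In front of it on the arm a steel stop collar is clamped, and on that a sprung copper washer 32 mm across (travel 2 mm, 1 to 2 N, then hard). The washer's near face is 17 to 31 mm before the flange, set anew each time and not reported: see or feel it.
- rod_mid (a point): point on the arm's axis near the middle of the bare part, 50 mm from the lamp's axis and 70 mm before seat; axes as the lamp, +y along the arm towards the socket
- seat (a point): point on the arm's axis in the plane of the socket flange's near face, 120 mm from the lamp's axis; axes as the lamp, +y along the arm into the socket
- clip: loose brass spring clip, about 0.09 kg, standing on two flared lips, gap downwards; origin at the centre of its underside. Bore along y, 26 mm long, axis 17 mm above the origin; the same if turned half round. Top plate 32 (x) by 26 (y) mm, 23 to 29 mm high; on it an upright grip tab 10 mm thick (x), 24 mm wide (y), 29 to 65 mm high: pinch it from above across x.
- clip_bore (a point): centre of the clip's bore; axes as the clip. On the rod it lies on the arm's axis; home, it is 13 mm before the washer's near face. Two sprung jaws (1 N/mm each, lips flaring to 27 mm) leave a gap of 8 mm for the 12 mm rod: snapping on takes a downward push of about 8 to 15 N, then the top plate stops hard on the rod; sliding along drags with about 2 to 5 N.
- clip_tab (a point): middle of the clip's grip tab, 51 mm above the clip's origin: a good TCP height for the grasp; squeeze with about 40 N so that it does not slip
- bulb: pearl glass bulb lying on its side, globe 56 mm across, 90 mm long, loose; origin at the centre of the globe. Bystander.
- dish: blue cloisonne pin dish, 90 mm across, 22 mm high, loose; origin under its centre. Bystander.
- coaster: round celadon coaster, 94 mm across, 8 mm thick, loose; origin under its centre. Bystander.
- comb: tortoiseshell comb, 140 mm (x) by 38 mm (y), 5 mm thick, lying flat, loose; origin under its middle. Bystander.
There are look-alikes about, which are no part of the job. Of the things that look like the clip, take the one that is nearest to the robot's base at the start.

How it is judged:
By the outcome, as a careful person would: the job done as asked, in the order asked, and still so for the second after the job is handed in, with the robot touching nothing.
It also fails if it takes over 58 s, if anything falls off the work surface, if the arm or the gripper's body presses on something with over 40 N, if the wrist force passes 120 N, or if a joint passes its speed limit or range.

## Working session

There is one attempt and no reset: what is moved stays moved. The work goes in short steps, Python scripts to look and compute and a tool call to move; the robot and the scene stay as the last step left them, time stands still between calls to the robot, and variables do not carry over. Pictures are saved under pics/ and viewed, at most 10 in all, crops included, and the job is handed in when it is done.

Besides the shell and the picture viewer there is one more tool, called after "Call:" as name([rows], argument=value, ...), one row to a line, values as JSON. jog_arm: Moves the arm, as the interface text tells. Its arguments: {"type":"object","properties":{"deltas":{"type":"array","items":{"type":"array","items":{"type":"number"}}},"squeeze":{"type":"number"}},"required":["deltas"]}

```bash
mkdir -p pics
cat > h.py <<'E'
from workcell import *
import numpy as np, cv2
from scipy.spatial.transform import Rotation as R
def cam(n, st=None):
    p=camera_params(n); K=np.array(p["K"])
    if n=="wrist":
        st=st or state(); T=np.eye(4); T[:3,:3]=R.from_quat(st["tool_rot"]).as_matrix(); T[:3,3]=st["tcp_pos"]
        T=T@np.array(p["T_tool_cam"]); return K,T[:3,:3],T[:3,3]
    o=np.array(p["orientation"]); M=R.from_quat(o).as_matrix() if o.size==4 else o
    return K,M,np.array(p["origin"])
def ray(c,u,v):
    K,M,o=c; d=M@np.linalg.solve(K,[u,v,1]); return o,d/np.linalg.norm(d)
def onz(c,u,v,z):
    o,d=ray(c,u,v); return o+d*(z-o[2])/d[2]
def proj(c,P):
    K,M,o=c; q=K@(M.T@(np.array(P)-o)); return q[:2]/q[2]
def tri(rays):
    A=sum(np.eye(3)-np.outer(d,d) for o,d in rays); b=sum((np.eye(3)-np.outer(d,d))@o for o,d in rays)
    return np.linalg.solve(A,b)
E
python3 - <<'E'
from h import *
for n in("scene","side","wrist"):
    c=cam(n); cv2.imwrite(f"pics/{n}0.png",grab_frame(n)); print(n,c[2].round(3),c[1][:,2].round(2),c[0][0,0])
E
```

```text
scene [1.195 0.818 0.872] [-0.46 -0.66 -0.6 ] 576.0083427702688
side [ 0.515 -0.758  0.912] [ 0.07  0.68 -0.73] 517.8636146562397
wrist [ 0.322 -0.541  0.384] [-0.26 -0.11 -0.96] 423.4955030163425
```

View pics/scene0.png

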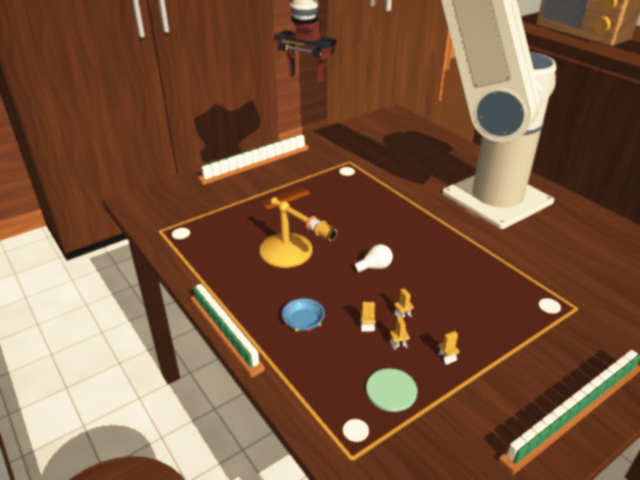

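View pics/side0.png

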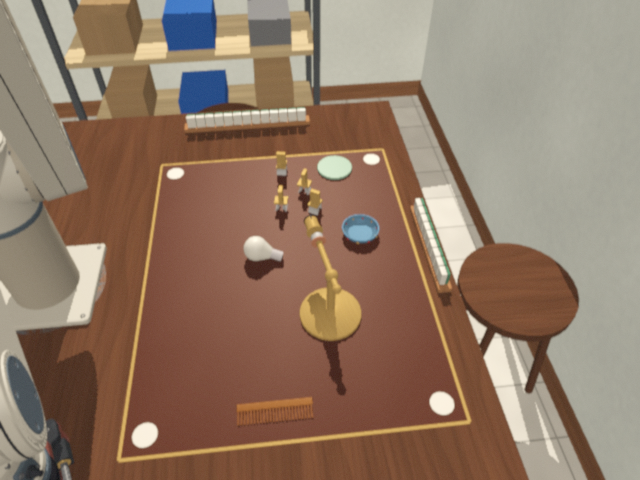

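Scene view: four clip-like pieces at (368,316), (404,303), (400,332) and (450,347). In the side view they are at about (281,162), (304,182), (281,199) and (314,202). The lamp post top is near scene (284,204), with the socket at (325,230).

Run:
```python
from h import *
cs,cd=cam("scene"),cam("side")
S=[(368,316),(404,303),(400,332),(450,347)]; D=[(281,162),(304,182),(281,199),(314,202)]
for n,c,L in(("scene",cs,S),("side",cd,D)):
    for p in L:
        P=onz(c,*p,.033); print(n,p,P.round(3),np.hypot(*P[:2]).round(3))
a=cv2.imread("pics/scene0.png");b=cv2.imread("pics/side0.png")
A=cv2.resize(a[180:380,230:480],None,fx=3,fy=3,interpolation=cv2.INTER_CUBIC)
B=cv2.resize(b[140:350,220:400],None,fx=2.85,fy=2.85,interpolation=cv2.INTER_CUBIC)
cv2.imwrite("pics/ca.png",A);cv2.imwrite("pics/cb.png",B)
for n,im in(("scene",a),("side",b)):
    h=cv2.cvtColor(im,cv2.COLOR_BGR2HSV); m=cv2.inRange(h,(15,110,90),(30,255,255))
    k,l,s,ce=cv2.connectedComponentsWithStats(m)
    for i in range(1,k):
        if 30<s[i,4]<4000: print(n,s[i],ce[i].round(1))
```

```text
scene (368, 316) [0.612 0.177 0.033] 0.637
scene (404, 303) [0.525 0.192 0.033] 0.559
scene (400, 332) [0.589 0.25  0.033] 0.64
scene (450, 347) [0.538 0.337 0.033] 0.634
side (281, 162) [0.537 0.333 0.033] 0.632
side (304, 182) [0.59  0.246 0.033] 0.64
side (281, 199) [0.528 0.189 0.033] 0.56
side (314, 202) [0.608 0.169 0.033] 0.631
scene [ 568    0   72   45 1399] [609.1  20.3]
scene [538  17  16  11  50] [545.   21.8]
scene [553  24  15   8  41] [560.3  27.5]
scene [282  40  22  10  76] [290.8  43.2]
scene [ 159  162  419  299 3756] [368.6 319.7]
scene [ 259  197   54   71 1970] [285.8 241.2]
scene [314 220  23  21 249] [323.8 229.7]
scene [394 288  20  25 284] [403.7 301.4]
scene [194 296  59  72  97] [221.  330.7]
scene [361 301  15  23 297] [367.8 312.4]
scene [390 317  20  25 304] [399.7 331.2]
scene [439 331  21  25 344] [449.8 343.7]
scene [513 362 127 103 198] [575.2 415.8]
side [  74    0   68   55 3084] [108.4  26.7]
side [ 255   57   39   52 1791] [273.3  82.8]
side [ 105   65   52   54 2196] [130.7  91.8]
side [297 168  15  20 166] [303.8 179.2]
side [274 184  14  21 177] [280.2 196.3]
side [307 188  16  20 196] [314.3 198.1]
side [304 215  19  22 248] [312.1 224.8]
side [ 299  240   63  101 3075] [329.8 307.3]
side [ 57 459  14   9  54] [ 63.8 461.9]
```

View pics/ca.png

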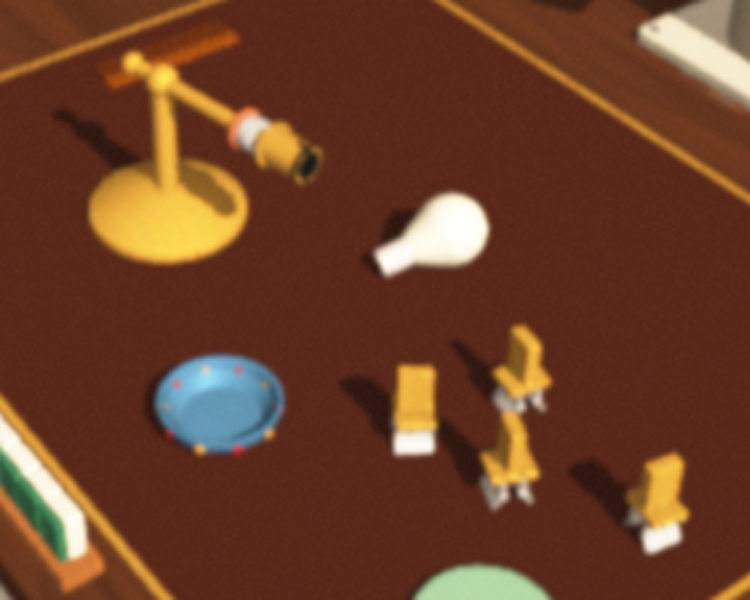

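View pics/cb.png

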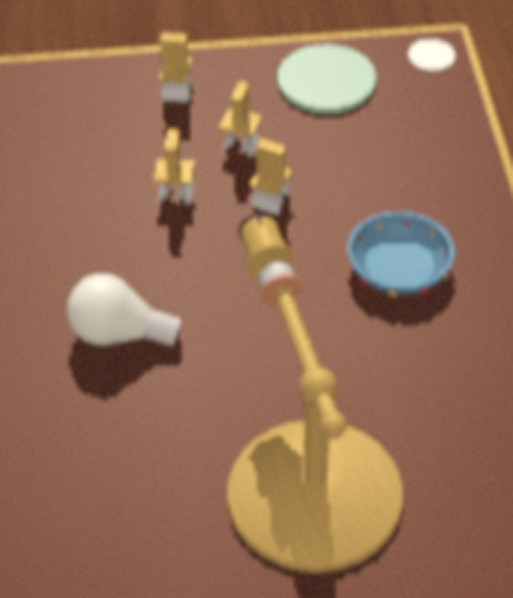

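Candidates, by scene pixel, all brass-coloured clips with silver jaws:
- (404,303): 0.56 m from the base
- (368,316): 0.63 m
- (400,332): 0.64 m
- (450,347): 0.63 m

I choose (404,303), which is side (281,199). The crops show a tab, top plate and two legs with the gap open to the side camera. The bore therefore runs roughly along that camera's line of sight.

Run:
```python
from h import *
cs,cd=cam("scene"),cam("side")
f=lambda x,y:ray(cs,230+x/3,180+y/3); g=lambda x,y:ray(cd,220+x/2.85,140+y/2.85)
pts={"ball":((163,78),(317,384)),"tail":((133,64),(333,419)),"washer":((243,128),(280,288)),"mouth":((308,164),(256,226)),"clipTabTop":((523,330),(174,133)),"plateC":((523,375),(174,170))}
P={k:tri([f(*a),g(*b)]) for k,(a,b) in pts.items()}
for k,v in P.items(): print(k,v.round(4))
d=P["washer"]-P["tail"]; print("arm yaw",np.arctan2(d[1],d[0]))
print("base ctr", onz(cs,230+168/3,180+210/3,.02).round(3), onz(cd,220+316/2.85,140+494/2.85,.028).round(3))
s=state(); print(s["tcp_pos"],R.from_quat(s["tool_rot"]).as_matrix().round(2), s["contact_force"])
```

```text
ball [ 0.6081 -0.1417  0.1327]
tail [ 0.6154 -0.1724  0.1325]
washer [ 0.5942 -0.0513  0.1313]
mouth [0.5828 0.0133 0.1312]
clipTabTop [0.5295 0.1915 0.0715]
plateC [0.5266 0.1928 0.028 ]
arm yaw 1.7443981201163155
base ctr [ 0.619 -0.123  0.02 ] [ 0.608 -0.159  0.028]
[ 0.25059183 -0.57212095  0.24080041] [[ 0.92  0.4  -0.  ]
 [ 0.4  -0.92  0.  ]
 [ 0.   -0.   -1.  ]] [-0.49814526  0.48733283 -0.4979033 ]
```

Call:
jog_arm([
  [38,0,0,0.1,0.5],
  [50,80,0,0.2,0.5],
  [60,120,0,0.3,0.5],
  [70,160,0,0.4,0.5],
  [85,200,0,0.5,0.5],
  [100,240,0,0.6,0.5],
  [115,280,0,0.7,0.5],
  [130,315,0,0.8,0.5],
  [145,355,0,0.9,0.5],
  [160,390,0,1.0,0.5],
  [172,430,0,1.1,0.5],
  [185,465,0,1.16,0.5],
])

```text
t: 1.15
tcp_pos: [0.4255, -0.1344, 0.2415]
tool_rot: [0.705, 0.71, 0.0, 0.0]
contact_force: [1.0, -0.9, -0.1]
grip_width: 0.5
finger_force: 0.0
```

Call:
jog_arm([
  [10,37,0,0,0.5],
  [20,74,0,0,0.5],
  [31,111,0,0,0.5],
  [42,148,0,0,0.5],
  [52,184,0,0,0.5],
  [62,220,0,0,0.5],
  [72,255,0,0,0.5],
  [82,285,0,0,0.5],
  [92,299,0,0,0.5],
  [92,299,0,0,0.5],
  [92,299,0,0,0.5],
])

```text
t: 2.07
tcp_pos: [0.5171, 0.1631, 0.2409]
tool_rot: [0.706, 0.708, -0.0, -0.0]
contact_force: [0.1, -0.4, 0.8]
grip_width: 0.5
finger_force: 0.0
```

Run:
```python
from h import *
s=state(); c=cam("wrist",s); im=grab_frame("wrist"); cv2.imwrite("pics/w1.png",im)
print(s["tcp_pos"],R.from_quat(s["tool_rot"]).as_euler("xyz").round(3), np.abs(s["qvel"]).max(), s["t"],c[2],c[1][:,2], s["contact_force"])
print(proj(c,[.528,.192,.065]),proj(c,[.528,.192,.03]))
```

```text
[0.51710048 0.16311148 0.24090999] [-3.141  0.     1.575] 0.03028257299356661 2.0667 [0.51552851 0.24177278 0.38414948] [ 4.20510595e-04 -2.88366767e-01 -9.57519938e-01] [ 0.09840847 -0.40970132  0.77068661]
[334.51296692 177.44370789] [332.97037113 170.91461573]
```

View pics/w1.png

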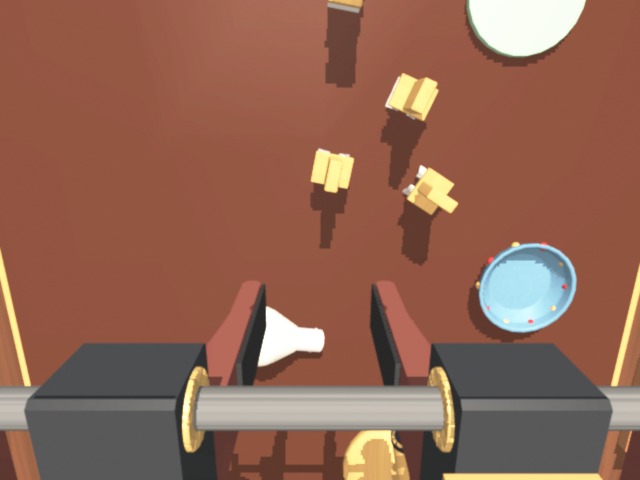

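The wrist view shows the target clip at (333,171), about where the two-camera fix projects, turned slightly. A close crop will give its yaw.

Run:
```python
from h import *
c=cam("wrist"); im=cv2.imread("pics/w1.png")
cv2.imwrite("pics/w1c.png",cv2.resize(im[135:210,290:375],None,fx=7,fy=7,interpolation=cv2.INTER_CUBIC))
```

```text
(no output)
```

View pics/w1c.png

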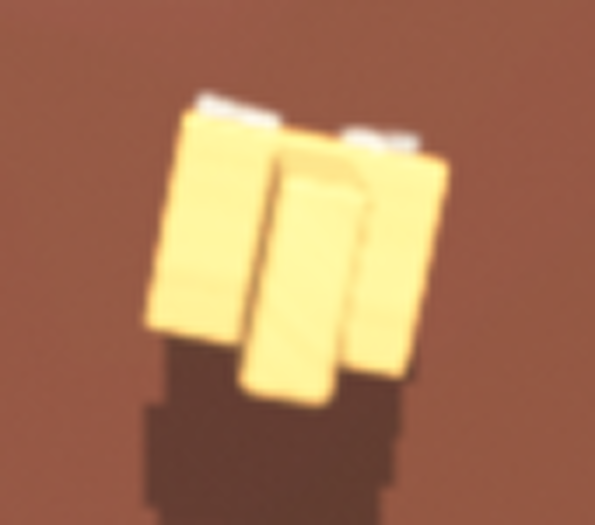

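The crop shows the clip square-cut with tab, plate and silver jaws, matching the description. Plate corners in the crop are (185,108), (448,158), (408,378) and (146,325). Tab top corners are (283,178), (370,190), (332,405) and (240,388).

Run:
```python
from h import *
c=cam("wrist")
for q,z in(([(185,108),(448,158),(408,378),(146,325)],.029),([(283,178),(370,190),(332,405),(240,388)],.065)):
    P=np.array([onz(c,290+x/7,135+y/7,z) for x,y in q]); y=(P[0]+P[1]-P[2]-P[3]); x=(P[1]+P[2]-P[0]-P[3])
    print(P.mean(0).round(4),"w",np.linalg.norm(x)/2,"l",np.linalg.norm(y)/2,"yaw",np.arctan2(-y[0],y[1]),np.arctan2(x[1],x[0]))
s=state();print(s["tcp_pos"])
```

```text
[0.5271 0.1919 0.029 ] w 0.032012753589059556 l 0.02641263771626109 yaw -0.16736501443469273 -0.19059733165293044
[0.527  0.1918 0.065 ] w 0.009799084687721931 l 0.023331162634476696 yaw -0.17522896994149068 -0.15876987762565306
[0.51671439 0.16227836 0.24089623]
```

Call:
jog_arm([
  [5,15,-20,-0.1,0.45],
  [10.5,30,-60,-0.17,0.45],
  [10.5,30,-100,-0.17,0.45],
  [10.5,30,-130,-0.17,0.45],
  [10.5,30,-130,-0.17,0.45],
  [10.5,30,-155,-0.17,0.45],
  [10.5,30,-175,-0.17,0.45],
  [10.5,30,-189,-0.17,0.45],
  [10.5,30,-189,-0.17,0.45],
  [10.5,30,-189,-0.17,0.45],
])

```text
t: 2.95
tcp_pos: [0.5281, 0.1919, 0.0535]
tool_rot: [0.764, 0.645, -0.0, 0.0]
contact_force: [0.1, -0.6, 0.4]
grip_width: 0.45
finger_force: 0.0
```

Call:
jog_arm([
  [0,0,0,0,0.0],
  [0,0,0,0,0.0],
  [0,0,0,0,0.0],
  [0,0,0,0,0.0],
  [0,0,0,0,0.0],
  [0,0,0,0,0.0],
  [0,0,0,0,0.0],
], squeeze=42)

```text
t: 3.53
tcp_pos: [0.5282, 0.1928, 0.0529]
tool_rot: [0.764, 0.645, 0.0, 0.0]
contact_force: [-0.4, -0.8, 6.3]
grip_width: 0.114
finger_force: 42.0
```

Call:
jog_arm([
  [0,0,10,0,0],
  [0,0,40,0,0],
  [0,0,80,0,0],
  [0,0,120,0,0],
  [0,0,160,0,0],
  [5,-30,190,0.1,0],
  [12,-70,215,0.2,0],
  [20,-110,235,0.3,0],
  [30,-150,247,0.345,0],
  [40,-190,247,0.345,0],
  [48,-230,247,0.345,0],
  [56,-270,247,0.345,0],
])

```text
t: 4.53
tcp_pos: [0.582, -0.0701, 0.3005]
tool_rot: [0.642, 0.767, 0.0, 0.0]
contact_force: [0.3, -0.2, -0.9]
grip_width: 0.112
finger_force: 42.0
```

Call:
jog_arm([
  [8,-40,0,0,0],
  [16,-70,0,0,0],
  [16,-90,0,0,0],
  [16,-90,0,0,0],
  [16,-90,0,0,0],
])

```text
t: 4.95
tcp_pos: [0.5975, -0.159, 0.2992]
tool_rot: [0.643, 0.766, -0.0, -0.001]
contact_force: [-0.7, 0.5, -0.8]
grip_width: 0.114
finger_force: 42.0
```

Run:
```python
from h import *
s=state(); c=cam("wrist",s); im=grab_frame("wrist"); cv2.imwrite("pics/w2.png",im)
print(s["tcp_pos"],R.from_quat(s["tool_rot"]).as_euler("xyz").round(3), np.abs(s["qvel"]).max(), s["contact_force"])
```

```text
[ 0.59745565 -0.15899566  0.29918796] [-3.141e+00 -1.000e-03  1.745e+00] 0.036912498832891404 [-0.70743661  0.49005886 -0.83209563]
```

View pics/w2.png

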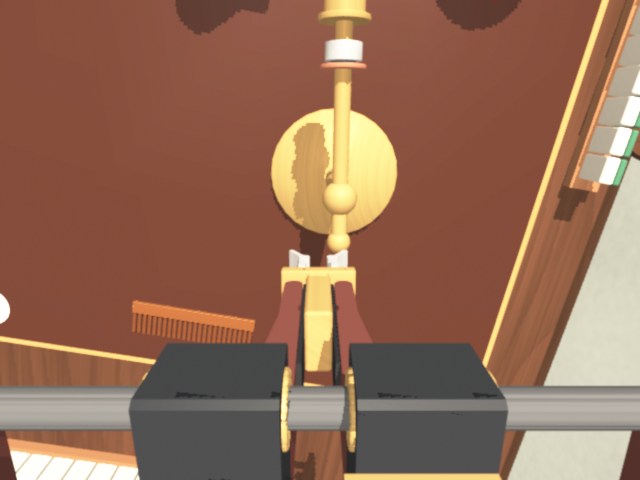

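Wrist view: the arm runs nearly straight up the picture, from the ball at (340,199) to the copper washer at (343,66). The clip is held square, with its plate edge from (282,268) to (355,268). Next I measure the arm line and the clip's offset.

Run:
```python
from h import *
im=cv2.imread("pics/w2.png"); s=state(); s=dict(s); s["tcp_pos"]=[0.59745565,-0.15899566,0.29918796]; c=cam("wrist",s)
h=cv2.cvtColor(im,cv2.COLOR_BGR2HSV); m=cv2.inRange(h,(16,110,120),(32,255,255))
L=[]
for r in range(72,108,3):
    k=np.where(m[r,310:375])[0]+310; L.append((k.mean(),r,len(k)))
print([tuple(np.round(l,1)) for l in L])
A=np.array([onz(c,u,v,.130)[:2] for u,v,_ in L])
b=onz(c,340.3,199,.1305); t=onz(c,339,241.5,.13); print("ball",b.round(4),"tail",t.round(4), "arm",A[0].round(4),A[-1].round(4))
pts=np.vstack([A,b[:2],t[:2]]); f=np.polyfit(pts[:,1],pts[:,0],1); d=np.array([f[0],1])/np.hypot(f[0],1)
print("slope yaw",np.arctan2(-d[0],d[1]),"resid mm",(1e3*(np.polyval(f,pts[:,1])-pts[:,0])).round(1))
w=onz(c,343,67.5,.13); wb=onz(c,343,67.5,.13)
print("washer dist from ball",np.dot(w[:2]-b[:2],d), "tail dist",np.dot(t[:2]-b[:2],d))
q=b[:2]+.05*d; print("rod_mid",q, np.polyval(f,q[1]))
# clip in hand
z=.2992-.0529+.029
for u in(282,355): print("plate corner",onz(c,u,268,z).round(4))
p=(onz(c,282,268,z)+onz(c,355,268,z))/2
tc=np.array(s["tcp_pos"]); print("clip front centre rel tcp in arm frame: along",np.dot((p-tc)[:2],d),"lat",np.dot((p-tc)[:2],[d[1],-d[0]]))
# washer column: coppery mask
mc=cv2.inRange(h,(0,100,120),(13,255,255)); ys,xs=np.where(mc[50:80,310:380]>0); print("copper rows",np.unique(ys+50,return_counts=True),xs.min()+310,xs.max()+310)
```

```text
[(np.float64(342.5), np.float64(72.0), np.float64(16.0)), (np.float64(342.5), np.float64(75.0), np.float64(16.0)), (np.float64(342.5), np.float64(78.0), np.float64(16.0)), (np.float64(342.5), np.float64(81.0), np.float64(16.0)), (np.float64(342.4), np.float64(84.0), np.float64(13.0)), (np.float64(342.2), np.float64(87.0), np.float64(12.0)), (np.float64(342.4), np.float64(90.0), np.float64(13.0)), (np.float64(341.5), np.float64(93.0), np.float64(13.0)), (np.float64(341.8), np.float64(96.0), np.float64(14.0)), (np.float64(341.8), np.float64(99.0), np.float64(14.0)), (np.float64(341.2), np.float64(102.0), np.float64(12.0)), (np.float64(341.8), np.float64(105.0), np.float64(14.0))]
ball [ 0.6099 -0.1423  0.1305] tail [ 0.6153 -0.1754  0.13  ] arm [ 0.5945 -0.0546] [ 0.5982 -0.076 ]
slope yaw 0.1714962655356674 resid mm [-0.1 -0.1 -0.1 -0.2 -0.1 -0.  -0.2  0.3  0.1  0.1  0.5 -0.  -0.2  0.1]
washer dist from ball 0.09196401484246557 tail dist -0.033539134693199045
rod_mid [ 0.60139142 -0.09305605] 0.6011440322941138
plate corner [ 0.5785 -0.1476  0.2753]
plate corner [ 0.6088 -0.1422  0.2753]
clip front centre rel tcp in arm frame: along 0.014551939620245825 lat -0.001314123142142007
copper rows (array([50, 51, 52, 53, 54, 55, 56, 57, 58, 59, 60, 61, 62, 63, 64, 65, 66,
       67, 68, 69, 70, 71, 72, 73, 74, 75, 76, 77, 78, 79]), array([31, 31, 31, 31, 31, 31, 31, 31, 31, 31, 31, 33, 70, 47, 43, 55, 70,
       70, 59, 54, 52, 52, 52, 52, 52, 52, 53, 53, 52, 52])) 310 379
```

Call:
jog_arm([
  [2,30,0,0,0],
  [4.5,66,0,0,0],
  [4.5,66,-30,0,0],
  [4.5,66,-60,0,0],
  [4.5,66,-85,0,0],
  [4.5,66,-98,0,0],
  [4.5,66,-98,0,0],
  [4.5,66,-98,0,0],
  [4.5,66,-98,0,0],
])

```text
t: 5.75
tcp_pos: [0.6036, -0.0921, 0.203]
tool_rot: [0.642, 0.767, 0.001, 0.001]
contact_force: [0.9, -0.1, -1.2]
grip_width: 0.109
finger_force: 42.0
```

Run:
```python
from h import *
s=state(); print(s["tcp_pos"],s["contact_force"])
im=grab_frame("scene");b=grab_frame("side")
A=cv2.resize(im[170:260,250:350],None,fx=4,fy=4,interpolation=cv2.INTER_CUBIC); B=cv2.resize(b[190:290,270:370],(400,360),interpolation=cv2.INTER_CUBIC)
cv2.imwrite("pics/ab.png",np.hstack([A,B]))
```

```text
[ 0.60355561 -0.09207134  0.20297602] [ 0.86819634 -0.06060805 -1.23078083]
```

View pics/ab.png

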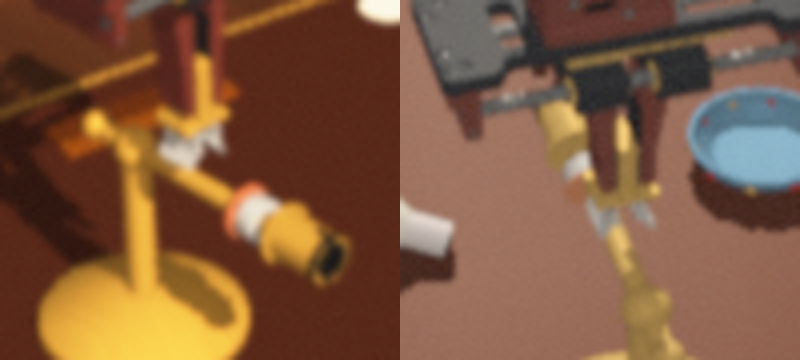

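Both views show the clip's legs straddling the arm just above it, with the clip upright. I press down in small steps.

Call:
jog_arm([
  [-1.2,0,-6,0,0],
  [-1.2,0,-12,0,0],
  [-1.2,0,-15,0,0],
  [-1.2,0,-16,0,0],
  [-1.2,0,-17,0,0],
  [-1.2,0,-18,0,0],
])

```text
t: 6.35
tcp_pos: [0.6014, -0.0924, 0.1832]
tool_rot: [0.642, 0.767, -0.0, -0.0]
contact_force: [0.5, -0.3, -1.0]
grip_width: 0.111
finger_force: 42.0
```

Call:
jog_arm([
  [0,0,-1,0,0],
  [0,0,-2,0,0],
  [0,0,-2,0,0],
])

```text
t: 6.6
tcp_pos: [0.6013, -0.0923, 0.1812]
tool_rot: [0.642, 0.767, -0.0, -0.0]
contact_force: [-0.1, -0.3, -1.0]
grip_width: 0.113
finger_force: 42.0
```

Call:
jog_arm([
  [0,0,-1,0,0],
  [0,0,-2,0,0],
  [0,0,-3,0,0],
  [0,0,-3,0,0],
])

```text
t: 6.93
tcp_pos: [0.6018, -0.0923, 0.1786]
tool_rot: [0.642, 0.767, 0.0, 0.0]
contact_force: [0.7, 0.2, -0.7]
grip_width: 0.111
finger_force: 42.0
```

Call:
jog_arm([
  [0,0,-0.7,0,0],
  [0,0,-1.4,0,0],
  [0,0,-1.4,0,0],
])

```text
t: 7.18
tcp_pos: [0.6019, -0.0924, 0.1775]
tool_rot: [0.642, 0.767, 0.0, 0.001]
contact_force: [1.5, 0.8, 4.2]
grip_width: 0.113
finger_force: 42.0
```

Contact at z = 0.1775, so I continue in fine steps.

Call:
jog_arm([
  [0,0,-0.5,0,0],
  [0,0,-1,0,0],
  [0,0,-1,0,0],
])

```text
t: 7.43
tcp_pos: [0.6019, -0.0924, 0.1766]
tool_rot: [0.642, 0.767, 0.0, 0.001]
contact_force: [1.4, 0.4, 5.6]
grip_width: 0.112
finger_force: 42.0
```

Call:
jog_arm([
  [0,0,-0.5,0,0],
  [0,0,-1,0,0],
  [0,0,-1,0,0],
])

```text
t: 7.68
tcp_pos: [0.6018, -0.0925, 0.1755]
tool_rot: [0.642, 0.767, 0.0, 0.001]
contact_force: [1.8, -0.5, 5.5]
grip_width: 0.115
finger_force: 42.0
```

Call:
jog_arm([
  [0,0,-0.6,0,0],
  [0,0,-1.2,0,0],
  [0,0,-1.2,0,0],
])

```text
t: 7.93
tcp_pos: [0.6016, -0.0924, 0.1739]
tool_rot: [0.642, 0.767, 0.0, 0.0]
contact_force: [1.9, -1.2, 4.2]
grip_width: 0.112
finger_force: 42.0
```

Call:
jog_arm([
  [0,0,-0.6,0,0],
  [0,0,-1.2,0,0],
  [0,0,-1.2,0,0],
])

```text
t: 8.18
tcp_pos: [0.6013, -0.0923, 0.1722]
tool_rot: [0.642, 0.767, -0.0, -0.0]
contact_force: [2.8, -0.2, 1.7]
grip_width: 0.113
finger_force: 42.0
```

Call:
jog_arm([
  [0.5,0,-0.6,0,0],
  [0.8,0,-1.2,0,0],
  [0.8,0,-1.8,0,0],
  [0.8,0,-1.8,0,0],
])

```text
t: 8.52
tcp_pos: [0.6017, -0.0922, 0.1701]
tool_rot: [0.642, 0.767, -0.0, -0.001]
contact_force: [0.7, 0.5, -0.7]
grip_width: 0.115
finger_force: 42.0
```

Call:
jog_arm([
  [0,0,-0.7,0,0],
  [0,0,-1.4,0,0],
  [0,0,-1.4,0,0],
])

```text
t: 8.77
tcp_pos: [0.6018, -0.0923, 0.1689]
tool_rot: [0.642, 0.767, -0.0, -0.0]
contact_force: [0.7, 0.5, -2.2]
grip_width: 0.112
finger_force: 42.0
```

Call:
jog_arm([
  [0,0,-0.6,0,0],
  [0,0,-1.2,0,0],
  [0,0,-1.2,0,0],
])

```text
t: 9.02
tcp_pos: [0.6019, -0.0923, 0.1679]
tool_rot: [0.642, 0.767, -0.0, -0.0]
contact_force: [0.9, 0.1, -2.0]
grip_width: 0.114
finger_force: 42.0
```

Call:
jog_arm([
  [0,0,-0.5,0,0],
  [0,0,-1,0,0],
  [0,0,-1,0,0],
])

```text
t: 9.27
tcp_pos: [0.6021, -0.0923, 0.1672]
tool_rot: [0.642, 0.767, -0.0, -0.0]
contact_force: [0.1, 0.2, 0.9]
grip_width: 0.116
finger_force: 42.0
```

Call:
jog_arm([
  [0,0,-0.4,0,0],
  [0,0,-0.8,0,0],
  [0,0,-0.8,0,0],
])

```text
t: 9.52
tcp_pos: [0.6022, -0.0923, 0.1664]
tool_rot: [0.642, 0.767, 0.0, 0.0]
contact_force: [1.3, 1.1, 0.6]
grip_width: 0.112
finger_force: 42.0
```

Call:
jog_arm([
  [0,0,-0.3,0,0],
  [0,0,-0.5,0,0],
  [0,0,-0.5,0,0],
])

```text
t: 9.77
tcp_pos: [0.6023, -0.0924, 0.1662]
tool_rot: [0.642, 0.767, 0.0, 0.0]
contact_force: [-1.1, 0.3, 4.3]
grip_width: 0.111
finger_force: 42.0
```

Call:
jog_arm([
  [0,0,-0.3,0,0],
  [0,0,-0.6,0,0],
  [0,0,-0.6,0,0],
])

```text
t: 10.02
tcp_pos: [0.6023, -0.0924, 0.1661]
tool_rot: [0.642, 0.767, 0.0, 0.0]
contact_force: [-2.7, 1.0, 8.3]
grip_width: 0.108
finger_force: 42.0
```

Call:
jog_arm([
  [0,0,-0.2,0,0],
  [0,0,-0.4,0,0],
  [0,0,-0.4,0,0],
])

```text
t: 10.27
tcp_pos: [0.6023, -0.0923, 0.166]
tool_rot: [0.642, 0.767, 0.0, 0.0]
contact_force: [-3.7, 0.5, 11.8]
grip_width: 0.11
finger_force: 42.0
```

Seated on a hard stop at z = 0.166, as predicted. I ease off the downward push and slide along the arm.

Call:
jog_arm([
  [-0.3,0,0.8,0,0],
  [-0.4,0,1.4,0,0],
  [-0.4,0,1.4,0,0],
])

```text
t: 10.52
tcp_pos: [0.6019, -0.0924, 0.1662]
tool_rot: [0.642, 0.767, 0.0, 0.0]
contact_force: [1.0, 0.1, 2.5]
grip_width: 0.112
finger_force: 42.0
```

Call:
jog_arm([
  [-0.2,1,0,0,0],
  [-0.5,3,0,0,0],
  [-0.9,5,0,0,0],
  [-1.2,7,0,0,0],
  [-1.5,9,0,0,0],
  [-1.9,11,0,0,0],
  [-1.9,11,0,0,0],
])

```text
t: 11.1
tcp_pos: [0.5999, -0.0807, 0.1662]
tool_rot: [0.642, 0.767, 0.0, -0.0]
contact_force: [3.2, 0.3, -0.8]
grip_width: 0.111
finger_force: 42.0
```

Call:
jog_arm([
  [0.2,1,-0.1,0,0],
  [0,3,-0.1,0,0],
  [-0.3,5,-0.1,0,0],
  [-0.6,7,-0.1,0,0],
  [-1,9,-0.1,0,0],
])

```text
t: 11.52
tcp_pos: [0.5988, -0.0723, 0.1662]
tool_rot: [0.642, 0.767, -0.0, 0.0]
contact_force: [0.9, -3.1, 0.8]
grip_width: 0.108
finger_force: 42.0
```

Call:
jog_arm([
  [-0.1,0.7,0,0,0],
  [-0.2,1.4,0,0,0],
  [-0.3,2,0,0,0],
])

```text
t: 11.77
tcp_pos: [0.5985, -0.0703, 0.1662]
tool_rot: [0.642, 0.767, -0.0, -0.0]
contact_force: [0.6, -3.8, 1.5]
grip_width: 0.114
finger_force: 42.0
```

Call:
jog_arm([
  [-0.1,0.7,0,0,0],
  [-0.2,1.4,0,0,0],
  [-0.3,2,0,0,0],
])

```text
t: 12.02
tcp_pos: [0.5982, -0.0683, 0.1662]
tool_rot: [0.642, 0.767, -0.0, 0.0]
contact_force: [1.2, -4.6, 0.7]
grip_width: 0.113
finger_force: 42.0
```

Call:
jog_arm([
  [-0.1,0.6,0,0,0],
  [-0.2,1.2,0,0,0],
  [-0.3,1.8,0,0,0],
])

```text
t: 12.27
tcp_pos: [0.5979, -0.0665, 0.1662]
tool_rot: [0.642, 0.767, -0.0, 0.0]
contact_force: [0.8, -3.8, 1.4]
grip_width: 0.113
finger_force: 42.0
```

Call:
jog_arm([
  [-0.1,0.5,0,0,0],
  [-0.15,1,0,0,0],
  [-0.2,1.3,0,0,0],
])

```text
t: 12.52
tcp_pos: [0.5978, -0.0652, 0.1662]
tool_rot: [0.642, 0.767, -0.0, 0.0]
contact_force: [0.2, -4.0, 1.7]
grip_width: 0.112
finger_force: 42.0
```

Call:
jog_arm([
  [-0.1,0.4,0,0,0],
  [-0.15,0.8,0,0,0],
  [-0.2,1.2,0,0,0],
])

```text
t: 12.77
tcp_pos: [0.5976, -0.0641, 0.1662]
tool_rot: [0.642, 0.767, -0.0, 0.0]
contact_force: [1.6, -4.9, 1.8]
grip_width: 0.112
finger_force: 42.0
```

Call:
jog_arm([
  [-0.1,0.4,0,0,0],
  [-0.1,0.7,0,0,0],
  [-0.15,1,0,0,0],
])

```text
t: 13.02
tcp_pos: [0.5975, -0.0632, 0.1662]
tool_rot: [0.642, 0.767, -0.0, 0.0]
contact_force: [1.7, -6.0, -0.1]
grip_width: 0.109
finger_force: 42.0
```

Call:
jog_arm([
  [0,0.3,0,0,0],
  [-0.1,0.6,0,0,0],
  [-0.15,0.9,0,0,0],
])

```text
t: 13.27
tcp_pos: [0.5974, -0.0629, 0.1662]
tool_rot: [0.642, 0.767, -0.0, 0.001]
contact_force: [1.3, -10.0, 0.7]
grip_width: 0.108
finger_force: 42.0
```

Hard stop on the collar, with about 10 N at the wrist including roughly 4 N of drag. I add a little and hold.

Call:
jog_arm([
  [0,0.2,0,0,0],
  [0,0.3,0,0,0],
  [0,0.3,0,0,0],
  [0,0.3,0,0,0],
])

```text
t: 13.6
tcp_pos: [0.5974, -0.0629, 0.1662]
tool_rot: [0.642, 0.767, -0.001, 0.001]
contact_force: [0.8, -9.6, 1.6]
grip_width: 0.11
finger_force: 42.0
```

Call:
jog_arm([
  [0,0.2,0,0,0],
  [0,0.3,0,0,0],
  [0,0.3,0,0,0],
  [0,0.3,0,0,0],
  [0,0.3,0,0,0],
  [0,0.3,0,0,0],
  [0,0.3,0,0,0],
  [0,0.3,0,0,0],
])

```text
t: 14.27
tcp_pos: [0.5974, -0.0628, 0.1662]
tool_rot: [0.642, 0.767, -0.001, 0.001]
contact_force: [1.6, -9.9, 0.5]
grip_width: 0.11
finger_force: 42.0
```

Call:
jog_arm([
  [0,0.2,0,0,0],
  [0,0.3,0,0,0],
  [0,0.3,0,0,0],
  [0,0.3,0,0,0],
])

```text
t: 14.6
tcp_pos: [0.5974, -0.0628, 0.1662]
tool_rot: [0.642, 0.767, -0.001, 0.001]
contact_force: [1.3, -12.3, 1.0]
grip_width: 0.114
finger_force: 42.0
```

Run:
```python
from h import *
for i in range(4):
    s=state(); print(s["tcp_pos"].round(4) if hasattr(s["tcp_pos"],"round") else s["tcp_pos"],np.round(s["contact_force"],1)); b=grab_frame("side" if i%2 else "scene"); cv2.imwrite(f"pics/l{i}.png",b)
```

```text
[ 0.5974 -0.0628  0.1662] [  1.3 -12.3   1. ]
[ 0.5974 -0.0628  0.1662] [  0.4 -12.5   0.3]
[ 0.5974 -0.0627  0.1662] [  0.7 -12.2   0.9]
[ 0.5974 -0.0628  0.1662] [  1.2 -11.2   0.9]
```

Held at about 12 N for over half a second. I ease off a little, open, and lift straight up.

Call:
jog_arm([
  [0,-0.4,0,0,0],
  [0,-0.8,0,0,0],
  [0,-0.8,0,0,0],
  [0,-0.8,0,0,0.2],
  [0,-0.8,0,0,0.3],
  [0,-0.8,0,0,0.4],
  [0,-0.8,0,0,0.4],
  [0,-0.8,0,0,0.4],
])

```text
t: 15.47
tcp_pos: [0.597, -0.0615, 0.166]
tool_rot: [0.642, 0.767, -0.0, -0.0]
contact_force: [0.5, 0.2, 0.4]
grip_width: 0.398
finger_force: 0.0
```

Call:
jog_arm([
  [0,0,4,0,0.4],
  [0,0,15,0,0.4],
  [0,0,40,0,0.4],
  [0,0,75,0,0.4],
  [0,-30,110,0,0.4],
  [0,-60,130,0,0.4],
  [0,-90,130,0,0.4],
  [0,-100,130,0,0.4],
  [0,-100,130,0,0.4],
  [0,-100,130,0,0.4],
])

```text
t: 16.3
tcp_pos: [0.5967, -0.1617, 0.2959]
tool_rot: [0.642, 0.766, 0.0, -0.001]
contact_force: [-0.3, 0.4, -0.6]
grip_width: 0.395
finger_force: 0.0
```

Run:
```python
from h import *
W=grab_frame("wrist");a=grab_frame("scene");b=grab_frame("side"); cv2.imwrite("pics/wf.png",W)
r=lambda x:cv2.resize(x,(400,400),interpolation=cv2.INTER_CUBIC)
cv2.imwrite("pics/fin.png",np.hstack([r(W[0:200,240:440]),r(a[165:265,250:350])]))
print(state()["contact_force"],state()["t"])
for n,x,y in(("scene",a,cv2.imread("pics/scene0.png")),("side",b,cv2.imread("pics/side0.png"))):
    d=(cv2.absdiff(x,y).max(2)>60).astype(np.uint8); k,l,s,c=cv2.connectedComponentsWithStats(d); print(n,[s[i].tolist() for i in range(1,k) if s[i,4]>25])
```

```text
[-0.03685918  0.07170387  0.08615889] 16.45
scene [[247, 0, 95, 110, 3391], [441, 0, 148, 161, 14553], [328, 39, 8, 6, 39], [540, 68, 14, 28, 80], [490, 93, 29, 37, 643], [275, 102, 19, 42, 288], [264, 104, 4, 10, 28], [264, 113, 10, 6, 27], [269, 142, 10, 9, 66], [201, 154, 46, 31, 715], [302, 200, 15, 18, 153], [299, 221, 10, 11, 59], [395, 288, 19, 30, 305]]
side [[32, 0, 16, 36, 193], [44, 0, 16, 39, 309], [125, 0, 15, 17, 140], [162, 0, 55, 50, 2274], [305, 0, 5, 15, 60], [307, 0, 14, 62, 495], [248, 12, 52, 34, 1040], [36, 20, 26, 83, 951], [49, 23, 12, 45, 162], [216, 36, 33, 18, 532], [292, 36, 20, 14, 190], [254, 57, 40, 50, 1477], [306, 56, 5, 8, 37], [311, 63, 2, 24, 26], [320, 62, 29, 26, 556], [295, 66, 18, 40, 460], [215, 70, 11, 7, 46], [348, 85, 13, 14, 155], [320, 99, 25, 7, 112], [300, 103, 57, 42, 1768], [21, 112, 24, 43, 67], [53, 133, 33, 59, 864], [268, 142, 120, 69, 2361], [324, 151, 15, 3, 33], [362, 153, 18, 13, 163], [35, 168, 29, 31, 488], [277, 176, 9, 17, 106], [306, 189, 56, 43, 726], [276, 211, 8, 19, 77], [309, 216, 14, 22, 179], [324, 237, 5, 9, 35], [311, 239, 6, 9, 34], [0, 293, 5, 25, 71], [0, 331, 50, 141, 2841], [317, 342, 9, 15, 37], [0, 429, 26, 51, 690], [62, 465, 9, 15, 95]]
```

View pics/fin.png

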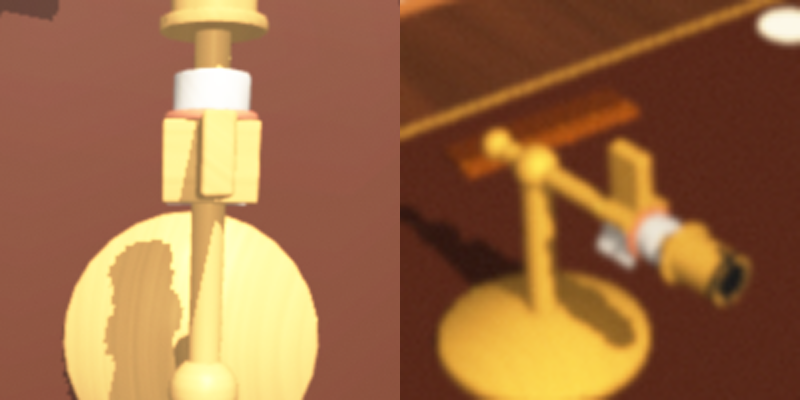

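The clip stands upright on the arm against the copper washer. In the scene view nothing else on the mat has changed apart from the clip's old spot.

```bash
python3 -c "
from workcell import *
print(hand_in())"
```

```text
the job is handed in; nothing more can be done
None
```

The clip nearest the base was snapped onto the arm, slid to the washer, leaned on at about 12 N (highest wrist reading 12.5 N, including roughly 4 N of drag) and left upright touching the washer; the job is handed in, and no verdict was returned.

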